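# Strip the stuck punch out of a disc cutter and hold it raised

## Robot

A 6-joint arm with a two-finger parallel gripper is mounted at the origin on a cart in front of the work surface, level with it; the furniture and walls round the work are solid. World frame = base frame: x ahead of the robot, y to its left, z up, the work surface at z = 0. Lengths are in m, angles in rad, forces in N, time in s.
With the tool pointing down it reaches from about 0.375 to 0.9 m from the base axis. Payload 3.1 kg.
Tool frame: the origin (TCP) lies midway between the tips of the shut fingers; the grasp point (between the pads) lies 19 mm behind it; z points along the fingers, y is the line along which they close (so a half turn about z gives the same grasp; the last joint's range is limited). The gripper opens to 85 mm and grips with 20 to 120 N. Pads are 22 mm wide; open, the fingers measure 114 mm over their backs; the gripper's body (76 mm by 85 mm) begins 54 mm behind the grasp point. The pads swing forward as they close: fully open they stand 13 mm farther back than shut.
Start: joints at [-1.393, 0.527, 1.433, -0, 1.181, -0.178], TCP at [0.218, -0.586, 0.203] pointing down, gripper open.
Joint ranges: [-3.08, 3.08], [-0.75, 2.2], [0.22, 2.44], [-1.43, 4.57], [0, 2.65], [-2.85, 2.85]. Speed limits (rad/s): [2.79, 2.79, 3.14, 3.14, 3.14, 3.14].

## Interface

Orientations are given as a unit quaternion [x, y, z, w].
In Python, from station import manip gives the robot as it stands.
- The arm moves only by the tool step_arm, never from a script. Its argument "targets" is text: rows parted by semicolons, each of 4 numbers parted by spaces: the shift along the tool's x, y, z in mm, then the turn about the tool's z in degrees. A call has 1 to 12 rows; each row is the pose to reach, as a shift and turn from the pose commanded when the call began, along the tool's axes at that moment; what a row does not reach only later rows make up. A row lasts 1/10 s, in which the tool goes at most 50 mm and 8.59 degrees, less where a joint would pass 70% of its speed; a pose out of reach is approached as far as the arm can. A call with a gripper value outside its range is refused whole. "gripper" is the closure, from 0 (fully open) to 1 (shut), set as the call begins (left out, the last holds). The fingers move at their own pace and stop on an object; "squeeze" is the grip in N (left out, the last holds). Time passes only in rows, so rows that repeat a pose let the fingers close. It gives the time, the measured TCP pose, the force, the opening and the grip force at its end, in the units of the state.
- manip.sense(): the state, without advancing time (a new reading comes with each control period).
- manip.snapshot(name): name is "side" or "top"; returns the picture (400x640x3 uint8, red, green, blue); there is no depth.
- manip.get_calibration(name): a dict with "fov_y" (degrees; the focal length in pixels is half the picture's height over the tangent of half this angle, whatever the lens; pixels are square), "cx", "cy" (the principal point, pixels), "extrinsics" (4x4, takes a point from camera to world coordinates). Camera axes: x right, y down, z forward; pixel columns grow to the right and rows downward; lengths in m; the calibration is good to about 2 mm. A picture is of the moment at which its call begins. get_calibration takes no time and is no camera call.
- manip.sign_off(): hands the job in; it is judged then, once.
Trained networks look in the newest picture that a camera, given by its name, has taken for a name from the list of things; names that differ only in an ending like _2 or _b are one class to them, and where a whole thing is asked for, a point or a joint stands for the part that bears it (a point fixed in the world has none). Each returns a list of dicts, best first, with "p" (0 to 1); they miss things now and then, are a little off and sometimes report something else, mostly with a low value. They report only what shows in the picture. A call takes as long as a camera call. They do not tell look-alikes from the thing itself.
- manip.recognise(camera, query): "position" ([column, row] in pixels, amid what is visible of it).
- manip.masks_of(camera, query): "pixels" (400x640 bool, what is visible of it) and "position" ([column, row] in pixels, amid what is visible of it).
- manip.mark_of(camera, query): "position" ([column, row] in pixels: a listed point, or the origin of a listed thing).
The state is a dict: "t": time; "q": joint angles; "qd": joint speeds; "tau": joint torques, N m; "tcp_pos": TCP position; "tool_rot": TCP orientation; "force": force on the tool from outside, world axes, zero at the start; "ft_torque": the same for the moment, N m; "finger_gap": opening from 0.0 (shut) to 1.0 (fully open); "gripper_force": force on a finger pad.
Only numpy, scipy, OpenCV 4.12 (cv2) and the standard library are available. Lean on these libraries where they do the work, as an engineer would, in place of code of your own. Each camera call takes 0.05 s, during which the arm holds its last target. There are 200 camera calls.

## Task

The punch of the disc cutter is stuck through the brass strip. Slide the stripper fork into the cutter's slot over the strip, astride the punch, until its foot block meets the cutter's front face, and leave it standing there on the table so that the strip cannot ride up; then draw the punch straight up by its head, without forcing it, about 27 mm, so that its lower end has left the slot but is still well inside the guide plate. Finish holding the punch still in the gripper at that height, with the fork still home and the other things on the table left where they are.

Things in the scene. Friction and masses are not known exactly. Their poses are not given: they have to be found in the camera images.
- disc_cutter: disc cutter, a heavy fixed steel block 70 x 70 mm, 54 mm high: 18 mm die plate below, 26 mm guide plate above, held apart by four round pillars, so that a slot 18 to 28 mm above the table is open on all sides. Its corner screws stand 4 mm proud of the top. Origin: on the punch bore's axis, at table height; z up; the front face (towards the robot) looks to -x
- slot_mouth (a point): middle of the slot's opening in the cutter's front face, 23 mm above the table, 35 mm to -x of the bore axis; between the two front pillars 47 mm are free
- punch: steel punch upright in the cutter's bore: shank 12 mm thick in a 13 mm bore, knurled round head 18 mm thick, 49 to 75 mm above the punch's lower end, so 57 to 83 mm above the table at the start. Origin: centre of its lower end, z up its axis. About 0.12 kg. Drawn straight it takes 4 to 8 N until its lower end is above the strip; from there it slides freely and falls if let go
- punch_foot (a point): centre of the punch's lower end: 8 mm above the table at the start (standing on the floor of the die bore), out of the slot above 28 mm, out of the guide plate above 54 mm
- stripper_fork: tool standing on the table: dark steel foot block 60 x 34 x 21.5 mm, a flat steel blade on it that sticks out 49 mm in front, a wooden grip on top. Origin: centre of the block's underside; x along the blade to its tips, z up. Home, its x is along the cutter's x and its origin lies 65 mm to -x of the bore axis. About 0.3 kg; it may be slid or carried
- fork_tip (a point): midway between the tips of the fork's two tines, 79 mm ahead of the fork's origin, 24 mm above the table; 14 mm behind the bore axis when home. Blade 34 mm wide, 21.5 to 26.5 mm above the table: 1.5 mm to spare over the strip and under the guide plate. Gap between the tines 18 mm wide, 25 mm deep, 25 mm wide at the tips
- fork_grip (a point): middle of the fork's wooden grip, which is 48 mm long (fork x), 16 mm wide (fork y) and reaches from 26.5 to 50.5 mm above the table; 4 mm behind the fork's origin, 38.5 mm up
- strip (a joint): how far the brass strip has ridden up in the slot, m: 0 = flat on the die plate, 0.0075 = highest. Strip 30 mm wide, 2 mm thick, running through the slot along the cutter's y (45 mm to +y, 80 mm to -y of the bore); it only moves up and down, and with the fork home by 3 mm at most
- wax_block: green carving-wax block, 34 x 62 x 22 mm, front right; a bystander; origin at the centre of its underside
- steel_block: polished steel bench block, 50 x 50 x 18 mm, at the right; a bystander; origin at the centre of its underside
- hinged_tin: flat hinged tin, 64 x 96 x 20 mm, near the front edge left of the fork; a bystander; origin at the centre of its underside
Mind the look-alikes: they are no part of the job. What is shaped like the disc_cutter but orange is not meant.

How it is judged:
On the way, in this order (a step that is already met when the one before it is completed fails the run):
1. the fork is home in the slot, astride the punch, while the punch is still down (x of fork_tip in the frame of disc_cutter above 0.01 m and y of fork_tip in the frame of disc_cutter between -0.006 and 0.006 m and angle between the x axis of stripper_fork and the x axis of disc_cutter, either way round below 0.12 rad and x of stripper_fork in the frame of disc_cutter below -0.055 m and z of stripper_fork in the frame of disc_cutter between -0.004 and 0.004 m and z of punch_foot in the frame of disc_cutter below 0.011 m), for 0.3 s.
2. the punch's lower end has left the slot, with the fork home and the punch in the fingers (x of fork_tip in the frame of disc_cutter above 0.01 m and y of fork_tip in the frame of disc_cutter between -0.006 and 0.006 m and angle between the x axis of stripper_fork and the x axis of disc_cutter, either way round below 0.12 rad and x of stripper_fork in the frame of disc_cutter below -0.055 m and z of stripper_fork in the frame of disc_cutter between -0.004 and 0.004 m and z of punch_foot in the frame of disc_cutter above 0.0285 m and contact force between the fingers and punch above 2 N), for 0.2 s.
At the end, for the whole second after the job is handed in: Fork standing home (within 4 mm of its stop, 6 mm sideways, 7 degrees), not in the fingers; punch still in its bore and held at rest by the fingers, within 4 degrees of upright, its lower end 28.5 to 44 mm above the table, pressing on the cutter under 20 N; strip under 4.5 mm up (all of step 2 and z of punch_foot in the frame of disc_cutter below 0.044 m and horizontal distance between punch_foot and disc_cutter below 0.003 m and angle between punch's own z axis and vertical below 0.07 rad and contact force between punch and disc_cutter below 20 N and contact force between the fingers and stripper_fork below 0.1 N and linear speed of punch below 0.01 m/s and value of joint strip below 0.0045 m); the arm keeps its last pose, push and grip.
It fails at once if the strip rides up in the slot with the punch (more than 5 mm) (value of joint strip above 0.005 m).
It fails at once if the punch leaves the guide plate (z of punch_foot in the frame of disc_cutter above 0.05 m).
It fails at once if the punch is forced against its bore (more than 45 N) (contact force between punch and disc_cutter above 45 N).
It fails at once if a bystander is pushed away (more than 30 mm) (distance of any of wax_block, steel_block, hinged_tin from where it was at the start of the episode above 0.03 m).
It also fails if it takes over 54 s, if anything falls off the work surface, if the arm or the gripper's body presses on something with over 40 N, if the wrist force passes 120 N, or if a joint passes its speed limit or range.

## Working session

There is one attempt and no reset: what is moved stays moved. The work goes in short steps, Python scripts to look and compute and a tool call to move; the robot and the scene stay as the last step left them, time stands still between calls to the robot, and variables do not carry over. Pictures are saved under pics/ and viewed, at most 10 in all, crops included, and the job is handed in when it is done.

Besides the shell and the picture viewer there is one more tool, called after "Emit:" as a command line: name --argument value ..., lists and objects as JSON in quotes. step_arm: Moves the arm, as the interface text tells. Its arguments: {"type":"object","properties":{"targets":{"type":"string"},"gripper":{"type":"number"},"squeeze":{"type":"number"}},"required":["targets"]}

```bash
mkdir -p pics
cat > h.py <<'E'
import numpy as np, cv2
from station import manip
from scipy.spatial.transform import Rotation as R
def cal(n):
    c=manip.get_calibration(n); f=200/np.tan(np.radians(c['fov_y'])/2)
    return c,f,np.array(c['extrinsics'])
def ray(n,p):
    c,f,E=cal(n); d=E[:3,:3]@np.array([(p[0]-c['cx'])/f,(p[1]-c['cy'])/f,1]); return E[:3,3],d
def at_z(n,p,z):
    o,d=ray(n,p); return o+d*(z-o[2])/d[2]
def proj(n,X):
    c,f,E=cal(n); x=E[:3,:3].T@(np.array(X)-E[:3,3]); return [f*x[0]/x[2]+c['cx'],f*x[1]/x[2]+c['cy']]
E
python3 - <<'E'
from h import *
for n in('side','top'):
    im=manip.snapshot(n); cv2.imwrite(f'pics/{n}0.png',im[:,:,::-1])
    c,f,E=cal(n); print(n,f,E.round(3).tolist())
    for q,z in(('disc_cutter',0),('slot_mouth',.023),('punch',.008),('stripper_fork',0),('fork_tip',.024),('fork_grip',.0385)):
        for r in manip.mark_of(n,q)[:3]: print(q,round(r['p'],2),np.round(r['position'],1),at_z(n,r['position'],z).round(4))
print(manip.sense())
E
```

```text
side 389.1292312461058 [[0.987, -0.098, 0.131, 0.374], [-0.163, -0.524, 0.836, -1.07], [-0.013, -0.846, -0.533, 0.497], [0.0, 0.0, 0.0, 1.0]]
disc_cutter 0.89 [435.6 233.8] [ 0.7129 -0.4599  0.    ]
disc_cutter 0.88 [345.3 228.4] [ 0.5302 -0.4067  0.    ]
slot_mouth 0.94 [420.  220.9] [ 0.6834 -0.4398  0.023 ]
slot_mouth 0.58 [329.6 215.9] [ 0.4995 -0.3866  0.023 ]
slot_mouth 0.2 [268.  187.1] [ 0.3744 -0.2366  0.023 ]
stripper_fork 0.64 [270.  214.5] [ 0.3727 -0.323   0.    ]
fork_tip 0.8 [234.1 211.5] [ 0.2953 -0.3327  0.024 ]
fork_tip 0.3 [285.1 273.1] [ 0.3892 -0.5504  0.024 ]
fork_grip 0.57 [270.1 201.5] [ 0.3758 -0.3291  0.0385]
fork_grip 0.36 [343.9 230.9] [ 0.5136 -0.4658  0.0385]
top 449.68096450300305 [[0.026, -0.997, 0.066, 0.417], [-1.0, -0.026, -0.002, -0.37], [0.004, -0.066, -0.998, 0.995], [0.0, 0.0, 0.0, 1.0]]
disc_cutter 0.68 [338.6 178.7] [ 0.5334 -0.4178  0.    ]
disc_cutter 0.68 [357.1  99.1] [ 0.7148 -0.4553  0.    ]
slot_mouth 0.86 [329.4 188.8] [ 0.5082 -0.3972  0.023 ]
punch 0.37 [336.3 181. ] [ 0.5273 -0.4124  0.008 ]
stripper_fork 0.91 [293.1 249.3] [ 0.3745
[... 184 characters left out ...]
': 0.7, 'q': array([-1.39248639e+00,  5.27449766e-01,  1.43270625e+00, -2.28936649e-05,
        1.18137471e+00, -1.78506356e-01]), 'qd': array([ 1.18892720e-04,  2.23571793e-04,  3.19154737e-04, -6.01795063e-06,
       -6.46328097e-04,  1.22144965e-03]), 'tau': array([-3.25856936e-04, -4.42169917e+01, -1.78384620e+01, -3.90331070e-04,
        5.57407093e-04,  1.21941488e-05]), 'tcp_pos': array([ 0.21832247, -0.58561104,  0.2030393 ]), 'tool_rot': array([ 9.84126663e-01,  1.77467490e-01, -1.05929697e-05,  3.09623448e-05]), 'force': array([-0.04849432,  0.10749071, -0.09368844]), 'ft_torque': array([ 0.01923364, -0.03290616, -0.0628275 ]), 'gripper_force': 0.0, 'finger_gap': 1.001287436548984}
```

View pics/side0.png

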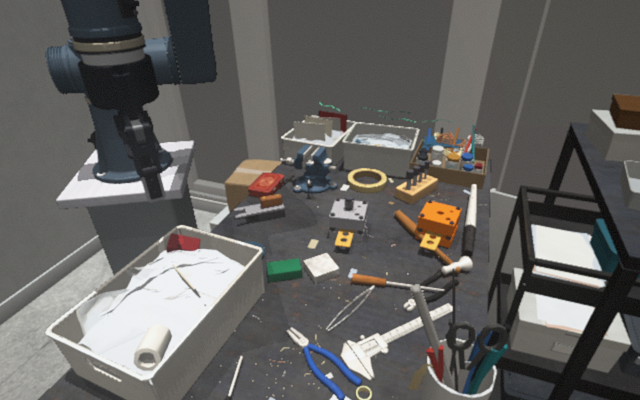

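View pics/top0.png

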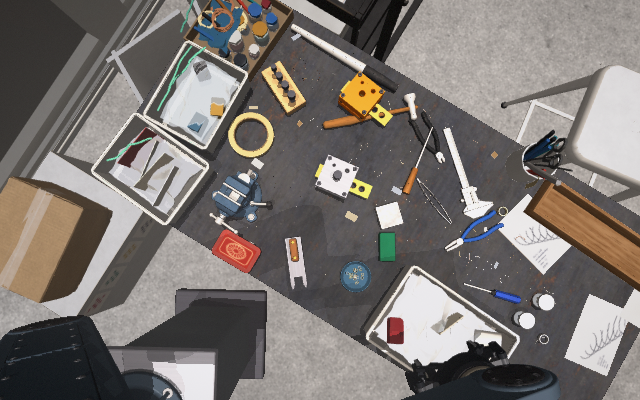

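Side: grey cutter (347,212), orange look-alike (440,217), fork (262,207). Top: grey cutter with punch (338,177), orange one (360,95), fork (295,262) with its tips towards the robot at (300,287), red tin (237,250), steel block (389,215), wax block (387,247). I choose the grey cutter and check it in one crop.

```bash
cat > m.py <<'E'
from h import *
im=manip.snapshot('top')
def yawrect(q,zs,near):
    ms=manip.masks_of('top',q)
    for m in ms[:3]:
        if np.hypot(*(np.array(m['position'])-near))<25:
            px=np.argwhere(m['pixels'])[:,::-1].astype(float)
            P=np.array([at_z('top',p,zs)[:2] for p in px],dtype=np.float32)
            (c,s,a)=cv2.minAreaRect(P*1000); print(q,round(m['p'],2),len(px),'c',np.round(c,1),'s',np.round(s,1),'a',round(a,1))
            return m['pixels']
if __name__=='__main__':
    a=yawrect('disc_cutter',.054,(338,178)); b=yawrect('stripper_fork',.0265,(295,260)); c=yawrect('fork_grip',.05,(293,250)); d=yawrect('punch',.083,(338,175))
    y0,y1,x0,x1=140,310,260,400
    big=cv2.resize(im[y0:y1,x0:x1,::-1],None,fx=3.5,fy=3.5,interpolation=cv2.INTER_CUBIC)
    cv2.imwrite('pics/crop1.png',big)
    # punch and grip: whole position
    for n in('top','side'):
        if n=='side': manip.snapshot(n)
        for q,z in(('punch',.083),('fork_grip',.0385),('stripper_fork',.0265)):
            for r in manip.recognise(n,q)[:2]: print(n,q,round(r['p'],2),np.round(r['position'],1),at_z(n,r['position'],z).round(4))
E
python3 m.py
```

```text
disc_cutter 0.88 1461 c [ 525.2 -425.8] s [121.   76.4] a 68.7
stripper_fork 0.94 707 c [ 350.2 -328.7] s [105.   37.1] a 8.8
fork_grip 0.59 721 c [ 350.8 -329.8] s [104.8  34.1] a 9.3
punch 0.62 68 c [ 532.3 -410.3] s [18.5 16.3] a 1.4
top punch 0.53 [386.9 217.4] [ 0.4474 -0.5136  0.083 ]
top fork_grip 0.71 [297.7 257.6] [ 0.359  -0.3333  0.0385]
top stripper_fork 0.81 [292.8 256.2] [ 0.361  -0.3223  0.0265]
side punch 0.18 [267.8 208.6] [ 0.3698 -0.4264  0.083 ]
side fork_grip 0.68 [267.8 211.3] [ 0.3688 -0.3678  0.0385]
side stripper_fork 0.92 [266.5 208.6] [ 0.3664 -0.338   0.0265]
```

View pics/crop1.png

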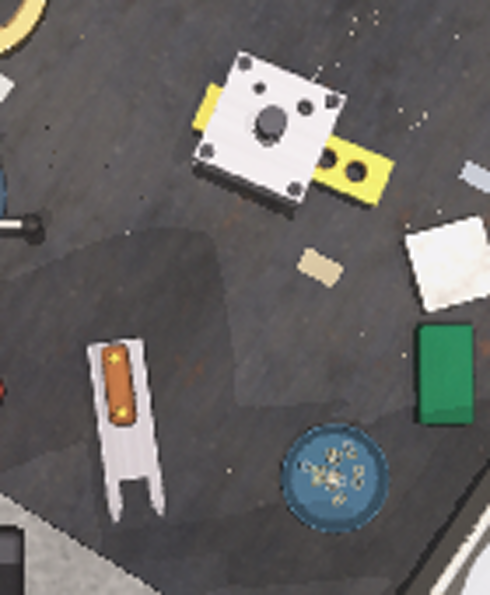

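Run:
```python
from h import *
g=lambda u,v,z: at_z('top',((u+.5)/3.5+260-.5,(v+.5)/3.5+140-.5),z)[:2]*1000
S=np.array([g(*p,.058) for p in((245,62),(333,100),(295,188),(206,150))])
print('screws',S.round(1),'c',S.mean(0).round(1))
for i in range(4):
    d=S[(i+1)%4]-S[i]; print(np.hypot(*d).round(1),np.degrees(np.arctan2(d[1],d[0])).round(1))
T=np.array([g(*p,.054) for p in((240,52),(347,97),(298,204),(196,161))]); print('top corners c',T.mean(0).round(1))
for i in range(4):
    d=T[(i+1)%4]-T[i]; print(np.hypot(*d).round(1),np.degrees(np.arctan2(d[1],d[0])).round(1))
print('punch head', g(271,121,.083).round(1))
A,B=g(115,345,.0505),g(122,424,.0505); print('grip',A,B,((A+B)/2).round(1),np.degrees(np.arctan2(*(B-A)[::-1])))
F=[g(*p,.0265) for p in((88,345),(142,340),(162,515),(117,521))]; F=np.array(F);print('fork',F.round(1))
print('origin proj', proj('top',[.5335,-.413,.083]))
```

```text
screws [[ 571.3 -395.1]
 [ 549.7 -448.4]
 [ 496.2 -426.8]
 [ 517.6 -373.1]] c [ 533.7 -410.9]
57.5 -112.0
57.8 158.0
57.9 68.3
58.1 -22.3
top corners c [ 532.1 -411.4]
70.0 -111.5
71.2 156.8
66.4 68.6
71.2 -20.4
punch head [ 532.9 -410.4]
grip [ 399.75413394 -321.71679705] [ 352.93842291 -327.28582034] [ 376.3 -324.5] -173.21618513676626
fork [[ 398.9 -303.9]
 [ 402.8 -337. ]
 [ 296.9 -352.2]
 [ 292.6 -324.9]]
origin proj [np.float64(338.3295115031943), np.float64(173.9551262209442)]
```

```bash
cat >> h.py <<'E'
def go(x,y,z,yaw):
    "mm, deg: shift in the current tool axes; yaw = heading of tool x"
    s=manip.sense(); M=R.from_quat(s['tool_rot']); X=M.as_matrix()
    w=np.degrees(np.arctan2(X[1,0],X[0,0]))
    d=X.T@(np.array([x,y,z])-1000*s['tcp_pos']); t=-(yaw-w)
    print('shift',d.round(1),'turn',round((t+180)%360-180,1),'now',(1000*s['tcp_pos']).round(1),'yaw',w.round(1),'tilt',np.degrees(np.arccos(-X[2,2])).round(2),'t',s['t'],'F',s['force'].round(1))
E
python3 -c "
from h import *
go(377,-324.5,100,8.5)"
```

```text
shift [ 239.9 -189.2  103. ] turn 11.9 now [ 218.3 -585.6  203. ] yaw 20.4 tilt 0.0 t 1.3 F [ 0.8 -0.4 -0.1]
```

Emit:
step_arm --targets "20 -16 0 1; 50 -39 0 3; 80 -63 10 5; 120 -95 25 7; 160 -126 40 9; 190 -150 60 11; 215 -169 80 12; 232 -183 95 12; 240 -189 103 12; 240 -189 103 12; 240 -189 103 12" --gripper 0.35 --squeeze 40

```text
t: 2.4
tcp_pos: [0.3776, -0.3261, 0.1005]
tool_rot: [0.997, 0.074, 0.0, 0.001]
force: [0.1, 0.3, 0.0]
finger_gap: 0.649
gripper_force: 0.0
```

```bash
python3 -c "
from h import *
go(377,-324.5,29,8.5)
im=manip.snapshot('side'); cv2.imwrite('pics/s1.png',cv2.resize(im[110:260,180:380,::-1],None,fx=4,fy=4,interpolation=cv2.INTER_CUBIC))"
```

```text
shift [-0.4 -1.8 71.5] turn -0.1 now [ 377.6 -326.1  100.5] yaw 8.4 tilt 0.11 t 2.4 F [0.1 0.3 0. ]
```

View pics/s1.png

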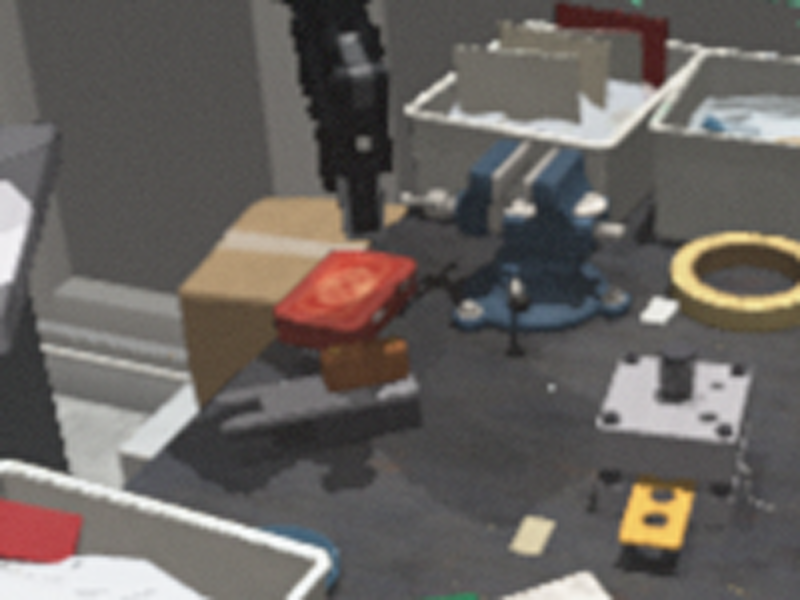

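Emit:
step_arm --targets "0 -1 15 0; 0 -1 35 0; 0 -1 52 0; 0 -1 64 0; 0 -1 70 0; 0 -1 71 0; 0 -1 71 0; 0 -1 71 0"

```text
t: 3.25
tcp_pos: [0.3774, -0.3242, 0.0296]
tool_rot: [0.997, 0.074, 0.0, 0.001]
force: [-0.6, -0.5, 0.1]
finger_gap: 0.648
gripper_force: 0.0
```

Emit:
step_arm --targets "0 0 0 0; 0 0 0 0; 0 0 0 0; 0 0 0 0; 0 0 0 0; 0 0 0 0; 0 0 0 0; 0 0 0 0" --gripper 1 --squeeze 50

```text
t: 4.05
tcp_pos: [0.377, -0.3237, 0.029]
tool_rot: [0.997, 0.074, -0.0, -0.0]
force: [0.4, -0.1, -0.8]
finger_gap: -0.004
gripper_force: 0.0
```

```bash
python3 -c "
from h import *
im=manip.snapshot('side'); a=im[150:260,200:340,::-1]
im=manip.snapshot('top'); b=im[200:310,230:370,::-1]
cv2.imwrite('pics/s2.png',cv2.resize(np.hstack([a,b]),None,fx=2.85,fy=2.85,interpolation=cv2.INTER_CUBIC))
print(proj('side',[.377,-.324,.029]),proj('side',[.377,-.324,.048]))
for n in('side','top'):
  for q,z in(('stripper_fork',0),('fork_tip',.024),('fork_grip',.0385)):
    for r in manip.mark_of(n,q)[:2]: print(n,q,round(r['p'],2),np.round(r['position'],1),at_z(n,r['position'],z).round(4))
"
```

```text
[np.float64(270.8706133785243), np.float64(203.83778156241104)] [np.float64(270.16817883982026), np.float64(196.61769958301298)]
side stripper_fork 0.56 [268.  214.9] [ 0.3681 -0.3238  0.    ]
side fork_tip 0.88 [231.9 213.2] [ 0.2907 -0.3387  0.024 ]
side fork_grip 0.9 [272.9 199.8] [ 0.3824 -0.3231  0.0385]
```

View pics/s2.png

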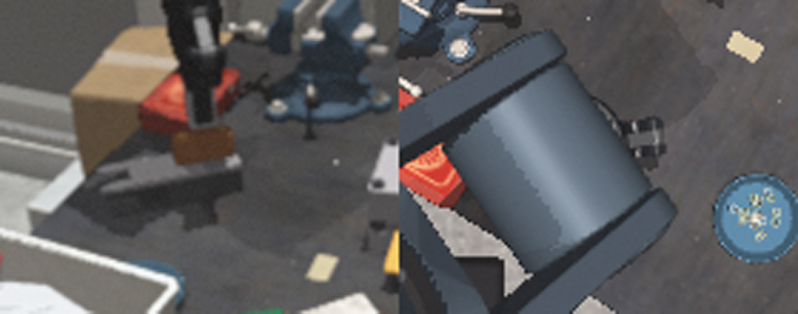

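```bash
python3 -c "
from h import *
for z in(.1,.11,.12): print(z,proj('side',[.3776,-.326,z]),proj('side',[.3776,-.353,z]))
for z in(.029,.045,.055): print(z,[np.round(proj('side',[.377,y,z]),1) for y in(-.324,-.31,-.30)])
im=manip.snapshot('side'); cv2.imwrite('pics/s3.png',cv2.resize(im[165:225,230:310,::-1],None,fx=10,fy=10,interpolation=cv2.INTER_NEAREST))
print(manip.sense())
"
```

```text
0.1 [np.float64(268.4859820011207), np.float64(176.37470650853842)] [np.float64(269.1367194733202), np.float64(182.44904892078105)]
0.11 [np.float64(268.0854951652912), np.float64(172.23925625603442)] [np.float64(268.72932464737653), np.float64(178.2380012465219)]
0.12 [np.float64(267.6798243826727), np.float64(168.05027626886866)] [np.float64(268.3165078729547), np.float64(173.97090945467684)]
0.029 [array([270.9, 203.8]), array([270.5, 200.6]), array([270.3, 198.3])]
0.045 [array([270.3, 197.8]), array([269.9, 194.6]), array([269.7, 192.3])]
0.055 [array([269.9, 193.9]), array([269.6, 190.7]), array([269.3, 188.5])]
{'t': 4.5, 'q': array([-9.34674372e-01,  6.52120002e-01,  1.88810872e+00,  1.58383391e-05,
        6.01387440e-01,  4.88806926e-01]), 'qd': array([ 3.59846954e-04,  5.56688583e-04, -5.62941762e-04,  5.38521793e-04,
        6.65785161e-06, -8.44903370e-04]), 'tau': array([ 7.92617211e-04, -3.89388299e+01, -7.12879434e+00,  1.25731990e-06,
        7.93299714e-04,  1.25412453e-05]), 'tcp_pos': array([ 0.37704127, -0.32367879,  0.02900573]), 'tool_rot': array([ 9.97288992e-01,  7.35844163e-02, -2.47833960e-06, -1.23333206e-05]), 'force': array([0.30815512, 0.2361824 , 0.07945134]), 'ft_torque': array([ 0.02532315,  0.02253195, -0.0017739 ]), 'gripper_force': 0.0, 'finger_gap': 0.004859406091309422}
```

View pics/s3.png

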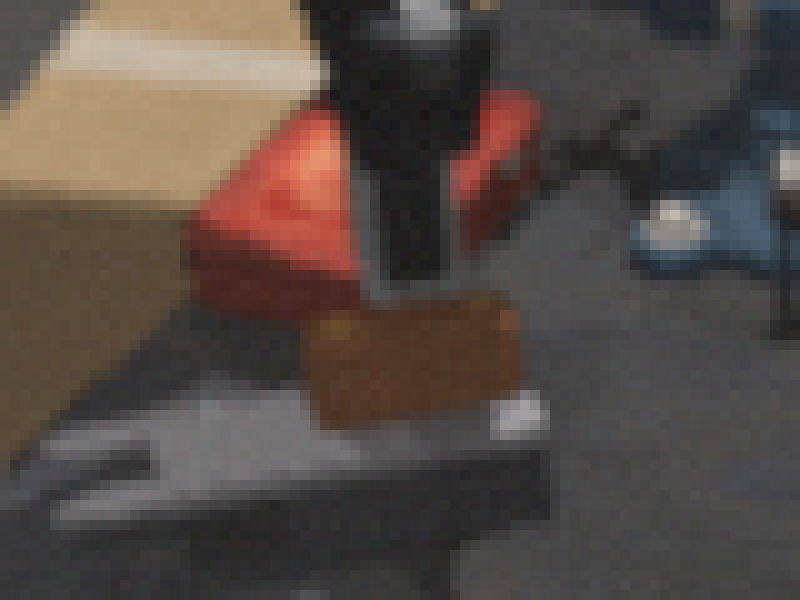

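The fingers shut on nothing: in the crop their ends stop at about (271,195), right at the top edge of the grip (rows 195–207). The tips are either above the grip or behind it, so I'll find out by touch.

Emit:
step_arm --targets "0 0 1 0; 0 0 2 0; 0 0 2 0"

```text
t: 4.8
tcp_pos: [0.377, -0.3236, 0.0269]
tool_rot: [0.997, 0.074, -0.0, -0.0]
force: [0.2, 0.2, 0.1]
finger_gap: 0.001
gripper_force: 0.0
```

Emit:
step_arm --targets "0 0 1 0; 0 0 2 0; 0 0 2 0"

```text
t: 5.1
tcp_pos: [0.377, -0.3236, 0.0249]
tool_rot: [0.997, 0.074, -0.0, -0.0]
force: [0.1, -0.7, 0.6]
finger_gap: -0.002
gripper_force: 0.0
```

```bash
python3 -c "
from h import *
a=cv2.imread('pics/s3.png')[5::10,5::10].astype(int); b=manip.snapshot('side')[165:225,230:310,::-1].astype(int)
for nm,i in(('a',a),('b',b)):
  print(nm)
  for v in range(24,36): print(v+165,' '.join('%3d/%3d'%(i[v,u,2],i[v,u,0]) for u in range(34,52)))
"
```

```text
a
189 168/ 66 118/ 69  83/ 81  69/ 71  42/ 43  32/ 31  31/ 29  33/ 33  31/ 32  31/ 33  51/ 51  71/ 63  71/ 53  63/ 36  64/ 52  63/ 61  67/ 66  74/ 73
190 170/ 68 129/ 71  82/ 79  71/ 72  47/ 47  34/ 34  33/ 31  31/ 27  33/ 30  32/ 29  50/ 50  71/ 65  70/ 55  64/ 53  69/ 65  75/ 71  81/ 79  81/ 81
191 173/ 68 143/ 72 104/ 84  78/ 76  51/ 51  35/ 34  27/ 27  35/ 34  28/ 29  30/ 29  49/ 49  70/ 67  73/ 66  65/ 62  71/ 71  81/ 79  81/ 79  82/ 80
192 127/ 51 116/ 62  96/ 78  80/ 81  54/ 57  33/ 32  36/ 35  33/ 32  35/ 37  40/ 40  60/ 59  73/ 75  77/ 75  72/ 71  78/ 75  84/ 82  86/ 82  81/ 79
193  78/ 35  78/ 44  85/ 76  85/ 86  69/ 71  54/ 54  54/ 53  67/ 66  69/ 69  67/ 65  74/ 74  75/ 75  72/ 69  72/ 66  75/ 66  83/ 74  83/ 79  85/ 81
194  74/ 35  75/ 38  79/ 62  87/ 84  83/ 83  75/ 71  70/ 61  72/ 66  73/ 65  71/ 62  72/ 62  75/ 61  75/ 54  77/ 50  80/ 49  77/ 51  76/ 63  84/ 78
195  74/ 32  76/ 35  78/ 48  78/ 60  81/ 65  79/ 59  74/ 47  70/ 44  72/ 46  69/ 38  72/ 42  68/ 33  75/ 38  84/ 40  84/ 40  78/ 39  77/ 46  79/ 66
196  89/ 41  85/ 39  74/ 33  70/ 35  73/ 39  74/ 39  73/ 37  7
[... 1755 characters left out ...]
/ 66  78/ 65  80/ 68  77/ 61  81/ 64  78/ 57  75/ 49  76/ 40  76/ 36  78/ 36  81/ 37  78/ 34  75/ 37  75/ 55
197 102/ 46  90/ 42  83/ 42  75/ 40  76/ 47  76/ 47  77/ 45  81/ 43  78/ 41  79/ 39  78/ 37  82/ 37  81/ 41  80/ 42  81/ 39  80/ 37  84/ 40  81/ 53
198  95/ 47  89/ 41  87/ 41  78/ 34  74/ 38  79/ 42  78/ 36  80/ 38  78/ 37  78/ 35  80/ 38  78/ 37  79/ 40  78/ 38  78/ 38  79/ 37  88/ 42  84/ 50
199  90/ 43  91/ 47  86/ 43  84/ 43  79/ 38  78/ 38  78/ 38  79/ 39  78/ 37  78/ 40  78/ 36  80/ 39  79/ 40  77/ 38  78/ 35  79/ 39  84/ 38  82/ 46
200  86/ 40  83/ 41  80/ 38  82/ 41  81/ 40  78/ 38  78/ 38  81/ 40  78/ 37  78/ 40  78/ 37  78/ 39  78/ 37  80/ 39  78/ 39  81/ 41  85/ 41  84/ 43
```

The finger ends moved 2 rows down, in front of the grip's top. So the real tips sit just above the grip, about 23 mm higher than the reported TCP. I'll keep going down until they touch.

Emit:
step_arm --targets "0 0 1 0; 0 0 1 0"

```text
t: 5.35
tcp_pos: [0.377, -0.3236, 0.0239]
tool_rot: [0.997, 0.074, -0.0, -0.0]
force: [0.4, 1.4, -0.4]
finger_gap: -0.002
gripper_force: 0.0
```

Emit:
step_arm --targets "0 0 1 0; 0 0 1 0"

```text
t: 5.55
tcp_pos: [0.377, -0.3236, 0.0229]
tool_rot: [0.997, 0.074, -0.0, -0.0]
force: [0.2, -0.3, 0.5]
finger_gap: 0.001
gripper_force: 0.0
```

Emit:
step_arm --targets "0 0 1 0; 0 0 1 0; 0 0 1 0"

```text
t: 5.85
tcp_pos: [0.3771, -0.3238, 0.0223]
tool_rot: [0.997, 0.074, 0.0, 0.0]
force: [-0.4, 0.1, 4.5]
finger_gap: -0.001
gripper_force: 2.0
```

Emit:
step_arm --targets "0 0 1 0; 0 0 1 0; 0 0 1 0"

```text
t: 6.15
tcp_pos: [0.3771, -0.3238, 0.0222]
tool_rot: [0.997, 0.074, 0.0, 0.0]
force: [-1.0, 2.0, 13.1]
finger_gap: 0.002
gripper_force: 6.4
```

```bash
python3 -c "
from h import *
im=manip.snapshot('side'); cv2.imwrite('pics/s4.png',cv2.resize(im[165:225,230:310,::-1],None,fx=10,fy=10,interpolation=cv2.INTER_NEAREST))
"
```

```text
(no output)
```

View pics/s4.png

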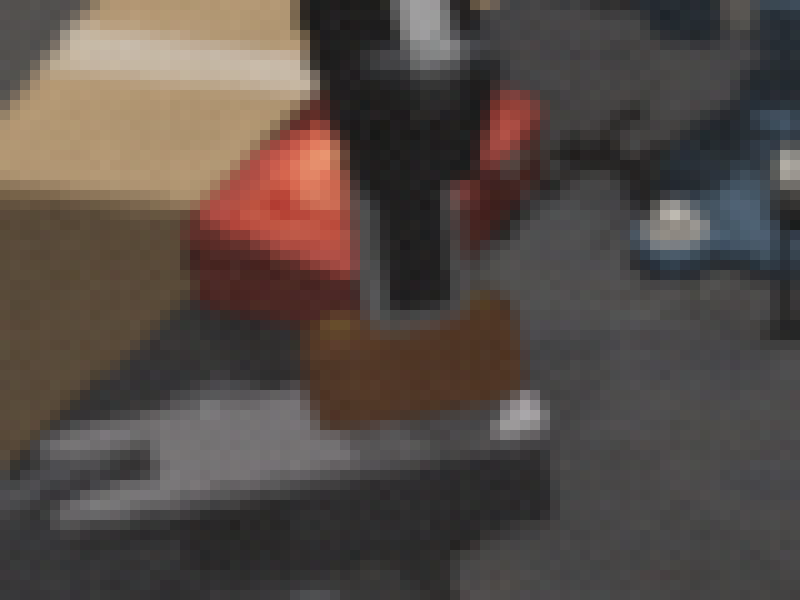

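The fingers touch the grip top (50.5 mm) at a reported z of 22.4 mm, so the true tips are 28 mm above the reported TCP; sideways they are centred. Using that correction, I raise, open and go down to a reported z of about 1 mm.

Emit:
step_arm --targets "0 0 -6 0; 0 0 -16 0; 0 0 -22 0; 0 0 -22 0"

```text
t: 6.6
tcp_pos: [0.3775, -0.3243, 0.0439]
tool_rot: [0.997, 0.074, 0.001, 0.001]
force: [0.2, -0.3, 0.3]
finger_gap: -0.001
gripper_force: 0.0
```

Emit:
step_arm --targets "0 0 0 0; 0 0 0 0; 0 0 0 0; 0 0 0 0; 0 0 5 0; 0 0 15 0; 0 0 26 0; 0 0 35 0; 0 0 40 0; 0 0 42 0; 0 0 42 0; 0 0 42 0" --gripper 0.35

```text
t: 7.8
tcp_pos: [0.3772, -0.3238, 0.0011]
tool_rot: [0.997, 0.074, 0.0, 0.0]
force: [-0.5, 0.3, -1.4]
finger_gap: 0.648
gripper_force: 0.0
```

Emit:
step_arm --targets "0 0 0 0; 0 0 0 0; 0 0 0 0; 0 0 0 0; 0 0 0 0; 0 0 0 0; 0 0 0 0" --gripper 1 --squeeze 50

```text
t: 8.5
tcp_pos: [0.3774, -0.3242, 0.0014]
tool_rot: [0.997, 0.074, 0.0, 0.001]
force: [0.7, -0.5, 4.5]
finger_gap: 0.176
gripper_force: 51.8
```

Emit:
step_arm --targets "0 0 -6 0; 0 0 -20 0; 2 3 -38 0; 5 8 -52 -4; 9 14 -60 -11; 13 20 -60 -19; 17 27 -60 -27; 21 33 -60 -35; 24 38 -60 -43; 26 40 -60 -51; 26 40 -60 -59; 26 40 -60 -66"

```text
t: 9.7
tcp_pos: [0.4075, -0.358, 0.0601]
tool_rot: [0.795, 0.607, -0.0, -0.002]
force: [-0.7, 0.3, -3.6]
finger_gap: 0.177
gripper_force: 50.7
```

Emit:
step_arm --targets "0 0 0 -8; 0 0 0 -16; 0 0 0 -24; 0 0 0 -32; 0 0 0 -40; 0 0 0 -48; 0 0 0 -56; 0 0 0 -64; 0 0 0 -72; 0 0 0 -79; 0 0 0 -83.5; 0 0 0 -83.5"

```text
t: 10.9
tcp_pos: [0.4076, -0.3581, 0.0602]
tool_rot: [0.191, 0.982, 0.001, -0.001]
force: [0.0, -0.0, -4.4]
finger_gap: 0.177
gripper_force: 50.8
```

Emit:
step_arm --targets "0 0 0 0; 0 0 0 0; 0 0 0 0"

```text
t: 11.2
tcp_pos: [0.4084, -0.3592, 0.0609]
tool_rot: [0.192, 0.981, 0.0, -0.0]
force: [1.0, 1.1, -3.6]
finger_gap: 0.175
gripper_force: 50.8
```

```bash
python3 -c "
from h import *
go(409,-360.5,1.5,158)
im=manip.snapshot('side'); cv2.imwrite('pics/s5.png',cv2.resize(im[130:260,220:400,::-1],None,fx=4.4,fy=4.4,interpolation=cv2.INTER_CUBIC))
for q,z in(('fork_tip',.084),):
    for r in manip.mark_of('side',q)[:2]: print(q,round(r['p'],2),np.round(r['position'],1),at_z('side',r['position'],z).round(4))
"
```

```text
shift [-1.  -1.  59.4] turn -0.1 now [ 408.4 -359.2   60.9] yaw 157.9 tilt 0.04 t 11.2 F [ 1.   1.1 -3.6]
fork_tip 0.81 [325.1 192.8] [ 0.4896 -0.3897  0.084 ]
```

View pics/s5.png

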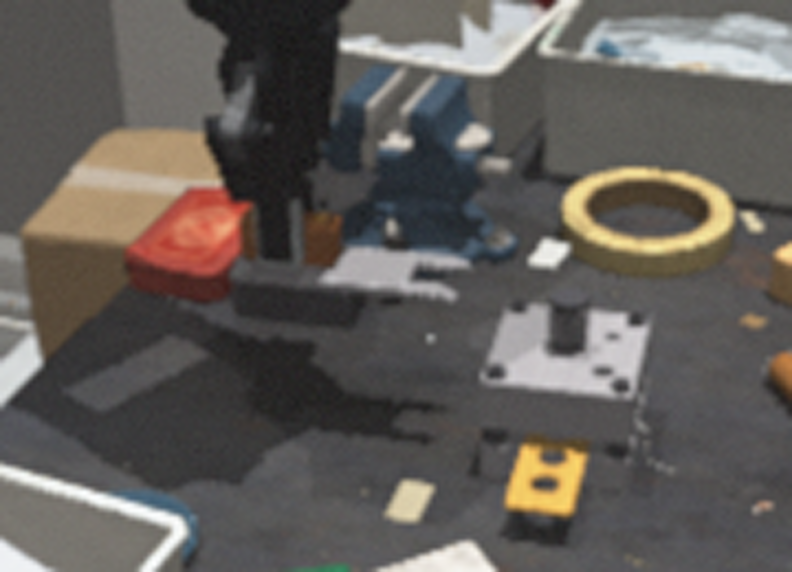

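Emit:
step_arm --targets "0 -1 8 0; 0 -1 22 0; 0 -1 38 0; 0 -1 50 0; 0 -1 56 0; 0 -1 58 0; 0 -1 59 0; 0 -1 60 0; 0 -1 60 0"

```text
t: 12.2
tcp_pos: [0.4086, -0.3607, 0.0015]
tool_rot: [0.191, 0.982, -0.0, 0.0]
force: [0.6, 0.6, -4.0]
finger_gap: 0.177
gripper_force: 50.8
```

```bash
python3 -c "
from h import *
go(469.3,-384.9,1.5,158)
manip.snapshot('side');manip.snapshot('top')
c=np.array([533.3,-410.8]);a=np.radians(-22);Q=np.array([[np.cos(a),np.sin(a)],[-np.sin(a),np.cos(a)]])
for n in('side','top'):
  for q,z in(('fork_tip',.024),('stripper_fork',0),('slot_mouth',.023),('disc_cutter',0)):
    for r in manip.mark_of(n,q)[:2]:
      P=at_z(n,r['position'],z)*1000; print(n,q,round(r['p'],2),np.round(r['position'],1),P.round(1),'in cutter',(Q@(P[:2]-c)).round(1))
"
```

```text
shift [-65.4   0.4   0.1] turn -0.1 now [ 408.6 -360.7    1.5] yaw 157.9 tilt 0.07 t 12.2 F [ 0.6  0.6 -4. ]
side fork_tip 0.98 [325.2 216.2] [ 489.7 -387.5   24. ] in cutter [-49.2   5.3]
side stripper_fork 0.69 [289.3 220.2] [ 414.  -353.8   -0. ] in cutter [-132.     8.2]
side slot_mouth 0.62 [419.9 220.6] [ 683.6 -438.7   23. ] in cutter [149.8  30.4]
side slot_mouth 0.6 [329.8 216.6] [ 499.4 -389.4   23. ] in cutter [-39.4   7.2]
side disc_cutter 0.95 [347.4 228.1] [ 534.9 -406.5   -0. ] in cutter [-0.1  4.6]
side disc_cutter 0.56 [434.3 232.7] [ 711.7 -455.8    0. ] in cutter [182.3  25.1]
top fork_tip 0.65 [326.7 198. ] [ 488.  -391.8   24. ] in cutter [-49.2   0.6]
top fork_tip 0.29 [386.1 217.8] [ 448.5 -521.2   24. ] in cutter [ -37.3 -134.1]
top slot_mouth 0.86 [351.3 108.7] [ 686.1 -441.    23. ] in cutter [153.   29.2]
top slot_mouth 0.75 [331.9 188.4] [ 509.2 -402.6   23. ] in cutter [-25.4  -1.4]
top disc_cutter 0.68 [338.1 179.7] [ 531.2 -416.7    0. ] in cutter [ 0.2 -6.3]
top disc_cutter 0.68 [356.2  99.6] [ 713.6 -453.3    0. ] in cutter [183.1  28.2]
```

Emit:
step_arm --targets "0 0 1 0; 0 0 1 0; 0 0 1 0"

```text
t: 13.0
tcp_pos: [0.4085, -0.3606, 0.0013]
tool_rot: [0.191, 0.982, -0.0, 0.0]
force: [-1.6, 1.1, 7.8]
finger_gap: 0.174
gripper_force: 52.3
```

Emit:
step_arm --targets "-3 0 -0.3 0; -7 0 -0.5 0; -11 0 -0.5 0; -15 0 -0.5 0; -19 0 -0.5 0; -22 0 -0.5 0; -24 0 -0.5 0; -25 0 -0.5 0"

```text
t: 13.8
tcp_pos: [0.4288, -0.3675, 0.0014]
tool_rot: [0.191, 0.982, 0.002, -0.003]
force: [-7.1, 3.2, 11.2]
finger_gap: 0.176
gripper_force: 52.6
```

Emit:
step_arm --targets "-3 0 0 0; -6 0 0 0; -10 0 0 0; -14 0 0 0; -18 0 0 0; -22 0 0 0; -26 0 0 0; -29 0 0 0; -31 0 0 0; -32 0 0 0; -32 0 0 0"

```text
t: 14.9
tcp_pos: [0.4587, -0.3799, 0.0014]
tool_rot: [0.191, 0.982, 0.001, -0.003]
force: [-5.6, 3.0, 9.2]
finger_gap: 0.175
gripper_force: 52.4
```

Emit:
step_arm --targets "-1 0 0 0; -2 0 0 0; -3 0 0 0; -4 0 0 0; -5 0 0 0; -6 0 0 0; -6 0 0 0"

```text
t: 15.6
tcp_pos: [0.4642, -0.3822, 0.0014]
tool_rot: [0.191, 0.982, 0.001, -0.003]
force: [-6.1, 2.3, 9.7]
finger_gap: 0.172
gripper_force: 52.4
```

Emit:
step_arm --targets "-1 0 0 0; -2 0 0 0; -3 0 0 0; -4 0 0 0; -4 0 0 0"

```text
t: 16.1
tcp_pos: [0.4679, -0.3837, 0.0014]
tool_rot: [0.191, 0.982, 0.001, -0.003]
force: [-6.9, 3.3, 8.9]
finger_gap: 0.173
gripper_force: 52.4
```

Emit:
step_arm --targets "-1 0 0 0; -2 0 0 0; -3 0 0 0; -3 0 0 0"

```text
t: 16.5
tcp_pos: [0.4687, -0.384, 0.0015]
tool_rot: [0.191, 0.982, 0.002, -0.005]
force: [-10.2, 2.9, 11.5]
finger_gap: 0.174
gripper_force: 53.0
```

Emit:
step_arm --targets "-1 0 0 0; -2 0 0 0; -2 0 0 0"

```text
t: 16.8
tcp_pos: [0.4687, -0.3839, 0.0016]
tool_rot: [0.19, 0.982, 0.003, -0.007]
force: [-15.6, 4.0, 15.6]
finger_gap: 0.175
gripper_force: 53.4
```

The fork stopped at its expected home. I relax the push, release and lift.

Emit:
step_arm --targets "2 0 0 0; 3 0 0 0; 3 0 0 0"

```text
t: 17.1
tcp_pos: [0.4687, -0.384, 0.0015]
tool_rot: [0.191, 0.982, 0.002, -0.004]
force: [-8.0, 3.0, 10.3]
finger_gap: 0.178
gripper_force: 52.6
```

Emit:
step_arm --targets "0 0 0 0; 0 0 0 0; 0 0 0 0; 0 0 0 0; 0 0 0 0" --gripper 0.35

```text
t: 17.6
tcp_pos: [0.4724, -0.3864, 0.0004]
tool_rot: [0.191, 0.982, -0.0, 0.0]
force: [-0.3, 0.3, 0.0]
finger_gap: 0.649
gripper_force: 0.0
```

Emit:
step_arm --targets "0 0 -8 0; 0 0 -25 0; 0 0 -45 0; 0 0 -65 0; 0 0 -80 0; 0 0 -86 0; 0 0 -86 0; 0 0 -86 0"

```text
t: 18.4
tcp_pos: [0.4719, -0.3858, 0.086]
tool_rot: [0.191, 0.982, 0.0, -0.0]
force: [-0.1, -0.1, -0.5]
finger_gap: 0.65
gripper_force: 0.0
```

```bash
python3 -c "
from h import *
go(533.1,-410.6,70,158)
a=manip.snapshot('side');cv2.imwrite('pics/s6.png',cv2.resize(a[160:260,280:410,::-1],None,fx=6,fy=6,interpolation=cv2.INTER_CUBIC))
c=np.array([533.3,-410.8]);an=np.radians(-22);Q=np.array([[np.cos(an),np.sin(an)],[-np.sin(an),np.cos(an)]])
for n in('side',):
  for q,z in(('fork_tip',.024),('stripper_fork',0),('fork_grip',.0385),('disc_cutter',0)):
    for r in manip.mark_of(n,q)[:2]:
      P=at_z(n,r['position'],z)*1000; print(n,q,round(r['p'],2),np.round(r['position'],1),P.round(1),'in cutter',(Q@(P[:2]-c)).round(1))
"
```

```text
shift [-66.1   0.   16. ] turn -0.1 now [ 471.9 -385.8   86. ] yaw 157.9 tilt 0.06 t 18.4 F [-0.1 -0.1 -0.5]
side stripper_fork 0.92 [318.9 224.8] [ 476.2 -383.2    0. ] in cutter [-63.2   4.2]
side fork_grip 0.69 [318.3 210.7] [ 475.3 -385.3   38.5] in cutter [-63.4   1.9]
side disc_cutter 0.87 [433.6 231.7] [ 711.7 -452.2    0. ] in cutter [180.9  28.4]
side disc_cutter 0.71 [347.  228.7] [ 533.6 -408.5    0. ] in cutter [-0.6  2.3]
```

View pics/s6.png

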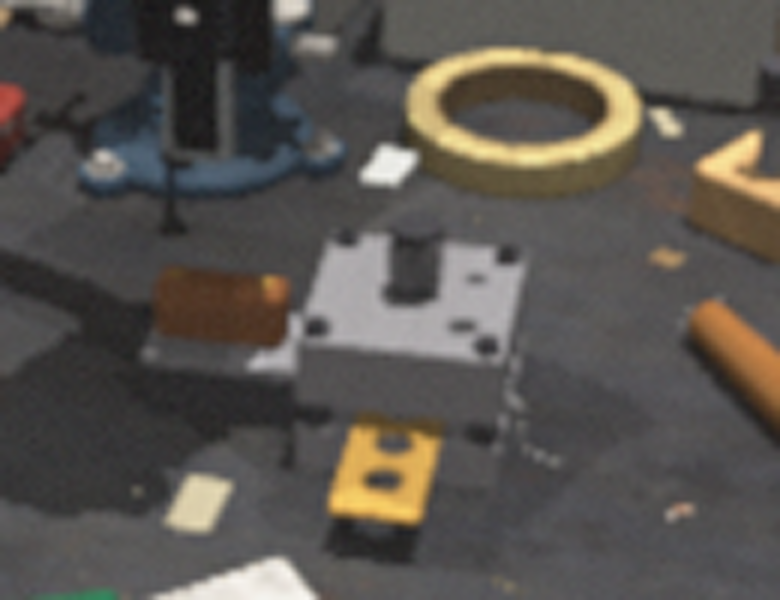

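The fork's block lies against the front face and the blade is under the guide plate, so it is home. Next I go over the punch (head at crop (415,262)) with the fingers astride along the cutter's y.

Emit:
step_arm --targets "-5 0 0 0; -15 0 0 0; -30 0 0 0; -45 0 0 0; -57 0 0 0; -64 0 0 0; -66 0 0 0; -66 0 0 0; -66 0 0 0"

```text
t: 19.55
tcp_pos: [0.5329, -0.4107, 0.0863]
tool_rot: [0.191, 0.982, 0.0, -0.0]
force: [-0.1, -0.3, 0.4]
finger_gap: 0.65
gripper_force: 0.0
```

Emit:
step_arm --targets "0 0 8 0; 0 0 20 0; 0 0 34 0; 0 0 45 0; 0 0 51 0; 0 0 53 0; 0 0 53 0; 0 0 53 0; 0 0 53 0"

```text
t: 20.45
tcp_pos: [0.5338, -0.4114, 0.0342]
tool_rot: [0.191, 0.982, -0.0, 0.001]
force: [-0.2, 0.6, -0.3]
finger_gap: 0.648
gripper_force: 0.0
```

```bash
python3 -c "
from h import *
go(533.1,-410.6,32,158)"
```

```text
shift [1.  0.5 2.2] turn -0.1 now [ 533.8 -411.4   34.2] yaw 157.9 tilt 0.08 t 20.45 F [-0.2  0.6 -0.3]
```

Emit:
step_arm --targets "0 0 1 0; 0 0 1 0; 0 0 1 0; 0 0 1 0; 0 0 1 0; 0 0 1 0; 0 0 1 0; 0 0 1 0" --gripper 1 --squeeze 40

```text
t: 21.25
tcp_pos: [0.5335, -0.4115, 0.0329]
tool_rot: [0.191, 0.982, -0.0, 0.0]
force: [-0.4, -0.6, 3.0]
finger_gap: 0.194
gripper_force: 39.1
```

Emit:
step_arm --targets "0 0 0 0; 0 0 0 0"

```text
t: 21.45
tcp_pos: [0.5335, -0.4115, 0.0329]
tool_rot: [0.191, 0.982, -0.0, 0.0]
force: [-0.5, -1.2, 3.5]
finger_gap: 0.192
gripper_force: 39.3
```

```bash
python3 -c "
from h import *
go(533.1,-410.6,32,158); s=manip.sense(); X=R.from_quat(s['tool_rot']).as_matrix(); print('Ftool',(X.T@s['force']).round(1),s['ft_torque'].round(2))"
```

```text
shift [0.7 0.7 0.9] turn -0.1 now [ 533.5 -411.5   32.9] yaw 157.9 tilt 0.05 t 21.45 F [-0.5 -1.2  3.5]
Ftool [ 0.1 -1.3 -3.5] [-0.28  0.28  0.04]
```

Emit:
step_arm --targets "0 0 -1 0; 0 0 -2 0; 0 0 -3 0; 0 0 -4 0; 0 0 -5 0; 0 0 -6 0"

```text
t: 22.05
tcp_pos: [0.5329, -0.4108, 0.0371]
tool_rot: [0.191, 0.982, 0.0, -0.001]
force: [0.7, -4.6, -11.3]
finger_gap: 0.191
gripper_force: 39.2
```

Emit:
step_arm --targets "0 -0.5 0 0; -0.4 -1 -1 0; -0.4 -1 -2 0; -0.4 -1 -3 0; -0.4 -1 -4 0; -0.4 -1 -5 0; -0.4 -1 -6 0"

```text
t: 22.75
tcp_pos: [0.5331, -0.4112, 0.0445]
tool_rot: [0.191, 0.982, 0.001, -0.0]
force: [0.8, -0.6, -9.4]
finger_gap: 0.194
gripper_force: 39.2
```

Emit:
step_arm --targets "0 0 -1 0; 0 0 -2 0; 0 0 -3 0; 0 0 -4 0; 0 0 -5 0; 0 0 -6 0; 0 0 -7 0; 0 0 -8 0; 0 0 -8 0"

```text
t: 23.65
tcp_pos: [0.5336, -0.4124, 0.053]
tool_rot: [0.191, 0.982, -0.0, 0.0]
force: [-0.7, 1.1, -0.3]
finger_gap: 0.193
gripper_force: 40.0
```

```bash
python3 -c "
from h import *
go(533.1,-410.6,60,158)
a=manip.snapshot('side');cv2.imwrite('pics/s7.png',cv2.resize(a[160:260,280:410,::-1],None,fx=6,fy=6,interpolation=cv2.INTER_CUBIC))
"
```

```text
shift [ 1.2  1.5 -7. ] turn -0.1 now [ 533.6 -412.4   53. ] yaw 157.9 tilt 0.05 t 23.65 F [-0.7  1.1 -0.3]
```

View pics/s7.png

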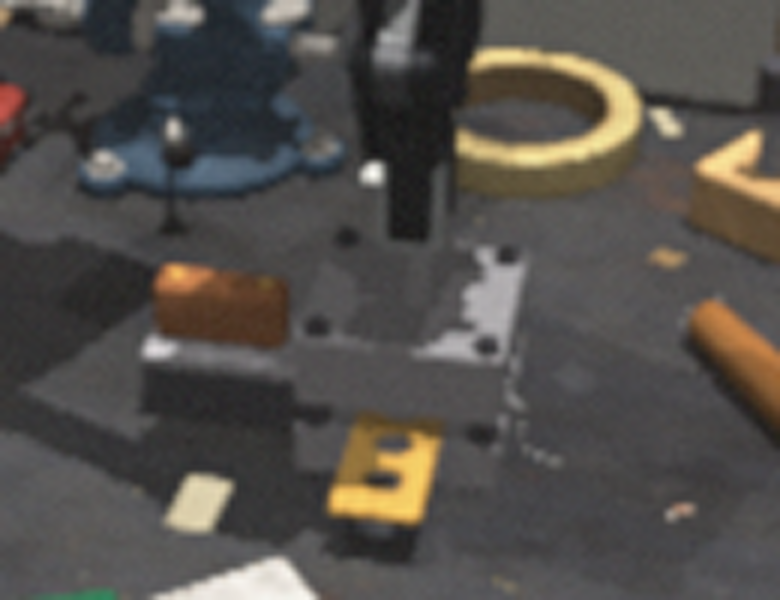

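The fork is still home (grip at (220,300)), the strip is down, and the fingers hold the head with the pale shank under it. The strip has let go (force near zero), so I draw the last 7 mm.

Emit:
step_arm --targets "0 0 -1 0; 0 0 -2 0; 0 0 -3 0; 0 0 -4 0; 0 0 -5 0; 0 0 -6 0; 0 0 -7 0; 0 0 -7 0; 0 0 -7 0"

```text
t: 24.6
tcp_pos: [0.5335, -0.4123, 0.0597]
tool_rot: [0.191, 0.982, -0.0, 0.0]
force: [-0.7, 0.4, -1.7]
finger_gap: 0.191
gripper_force: 40.0
```

Emit:
step_arm --targets "0 0 0 0; 0 0 0 0; 0 0 0 0; 0 0 0 0; 0 0 0 0"

```text
t: 25.1
tcp_pos: [0.5334, -0.4122, 0.0595]
tool_rot: [0.191, 0.982, -0.0, 0.0]
force: [0.5, 0.5, -1.4]
finger_gap: 0.192
gripper_force: 40.0
```

```bash
python3 -c "
from h import *
go(533.1,-410.6,60,158); print(manip.sense()['ft_torque'],manip.sense()['qd'].round(4))
a=manip.snapshot('side').astype(int)
p=np.round(proj('side',[.5331,-.4106-.006,.075])).astype(int); print(p)
for v in range(195,214): print(v,' '.join('%3d'%a[v,u].mean() for u in range(338,362)))
"
```

```text
shift [ 0.9  1.4 -0.5] turn -0.1 now [ 533.4 -412.2   59.5] yaw 157.9 tilt 0.01 t 25.1 F [ 0.5  0.5 -1.4]
[ 0.07180951 -0.03265352 -0.0126287 ] [ 0.0008  0.0002 -0.0004 -0.0016  0.0013  0.0006]
[348 201]
195  71  74  71  73  75  79  57  33  29  25  27  31  29  50  74  78  72  73  72  69  71  75  77  83
196  74  74  70  71  78  79  62  33  32  32  32  32  27  57  78  80  74  71  70  69  75  91  91  81
197  65  71  73  75  75  80  75  65  60  59  59  52  51  68  84  80  74  70  76  78  79  90  87  81
198  44  58  68  76  74  75  77  79  76  75  73  75  73  75  82  78  74  75  81  83  84  81  80  81
199  37  48  67  72  72  70  74  75  72  75  74  78  81  78  81  83  79  84  86  87  85  85  82  82
200  42  52  67  68  67  70  71  70  68  70  73  79  78  74  73  79  79  97 107 101  96  92  91  92
201  60  62  66  69  67  68  69  67  68  68  75  76  77  77  73  70  72  84  93  89 118 133 138 136
202  68  70  70  68  67  69  67  69  67  71  76  77  78  72  70  68  67  70  70  69  99 143 159 158
203  68  69  68  66  67  67  67  69  70  72  75  77  78  75  67  64  70  69  66  68  71 108 152 
[... 303 characters left out ...]

207  84  80  69  64  68  66  69  69  69  73  75  79  75  71  70  67  79  84  89 126 145 147 152 168
208  84  79  77  69  69  69  68  69  66  72  76  76  77  73  68  72  81  85  90 147 174 176 172 174
209  85  79  71  68  70  73  71  69  69  73  75  76  75  71  73  82  84  83  87 148 172 175 174 174
210  83  77  68  66  70  69  68  70  67  72  75  75  72  70  80  85  87  83  94 147 173 173 175 172
211  80  69  67  70  68  69  72  69  71  72  69  72  70  70  77  86  83  88 124 163 176 175 173 175
212  72  68  68  68  71  70  70  68  69  69  67  69  67  76  84  83  83  88 121 155 168 173 175 173
213  69  69  67  68  68  70  66  69  71  70  65  69  70  80  86  85  81  79  87 108 131 153 171 173
```

```bash
python3 -c "
from station import manip
print(manip.sign_off())"
```

```text
the job is handed in; nothing more can be done
None
```

The job is handed in, with no verdict returned: the fork stands home against the cutter's front face, and the gripper holds the punch still, drawn up about 26.6 mm by the arm's readings (lower end about 34 to 35 mm above the table).

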